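# Hold the gear housing's cover at its plunger

### The job

A spare pinion has been left on the shut inspection cover of the gear housing: stand it upright in the free part of the blue parts tray, without knocking over the pinion that already stands there. Then lift the cover by its black handle until the hole in its yellow ear is in line with the red-knobbed plunger on the slotted quadrant, so that I can let the plunger's pin in, and finish while holding it still there: do not let it drop, for it falls shut by itself, and leave the plunger where it is clamped.

Things in the scene. Friction and masses are not known exactly. Their poses are not given: they have to be found in the camera images.
- gear_housing: Blue-grey gear housing fixed to the bench: foot 190 x 200 mm, box 180 x 160 x 112 mm, hinged grey metal cover on top (top face 120.5 mm above the bench). Origin: centre of its underside. -x points to its front (handle side), +y to its left, z up. On its right (-y) flank, 95 to 149 mm from the middle plane, a slotted steel quadrant with the plunger stands up to 258 mm above the bench.
- hinge (a point): Middle of the cover's hinge line, at the rear top edge of the housing: 90 mm behind the housing's centre (+x), 117 mm above the bench. The line runs along the housing's y axis.
- cover (a joint): Angle of the cover about the hinge line (rad): 0 shut, as at the start; grows as the front edge is lifted and swings up and back; stop at 1.4. The cover weighs about 0.6 kg (at most 0.8); the hinge is nearly free and nothing holds it open: let go, it falls shut.
- handle: Handle on the cover's front edge. Origin: middle of its black bar, round, 14 mm thick, 96 mm long between two steel posts, along its y axis (the housing's y). Cover shut, the bar is 206 mm ahead (-x) of the hinge line and 36 mm above it, 22 mm ahead of the cover's edge, 32 mm above its top: pinch it from above, fingers before and behind. It may turn between the fingers as the cover swings.
- ear_hole (a point): On the axis of the bushed 13 mm hole in the yellow ear at the cover's right edge, in the plane half-way between ear and quadrant (92.5 mm right of the middle plane). Cover shut, it lies 125 mm ahead (-x) of the hinge line and 12 mm above it; it swings with the cover.
- plunger_nose (a point): On the axis of the indexing plunger (drawn back; bullet-nosed 13 mm pin, 28 mm red knob outside at the right), in the same plane as ear_hole. Clamped in the quadrant's slot 125.6 mm from the hinge line, where the ear meets it at a cover angle of 0.45 to 0.85 rad, different in each run. The pin finds the hole when the two points are within 7 mm of each other.
- pinion: Loose grey steel pinion, about 0.14 kg, 42 mm high, standing on its hub near the middle of the shut cover. Origin: centre of the hub's underside, z up along its axis. Hub 25 mm in diameter up to 26 mm, toothed rim 44 mm in diameter from 26 to 35 mm, boss 13 mm in diameter above. Grasp the rim.
- parts_tray: Blue open parts tray fixed to the bench, 135 x 200 x 25 mm outside (x, y, z), walls and floor 5 mm. Origin: centre of its underside. A bearing (52 mm in diameter, 15 mm high) and another pinion are in its right part, y < -0.03 m; the part with y > -0.02 m is free.
- tray_pinion: Loose pinion like the first, standing in the right (-y) part of the tray. Origin: centre of the hub's underside. Fixed round the work: an arbor press 0.55 m high (x 0.70 to 0.97, y -0.17 to 0.0 m, its lever leaning to the robot), a vice (x 0.27 to 0.53, y -0.23 to -0.09, 0.07 high), a shut tool tin in front of the tray (0.04 high), a clamp fixture behind it (x over 0.73, 0.16 high).

How it is judged:
By the outcome, as a careful person would: the job done as asked, in the order asked, and still so for the second after the job is handed in, while the arm keeps its last pose, push and grip.
It also fails if it takes over 61 s, if anything falls off the work surface, if the arm or the gripper's body presses on something with over 40 N, if the wrist force passes 120 N, or if a joint passes its speed limit or range.

### The arm

A 7-joint arm with a two-finger parallel gripper is mounted at the origin on a cart in front of the work surface, level with it; the furniture and walls round the work are solid. World frame = base frame: x ahead of the robot, y to its left, z up, the work surface at z = 0. Lengths are in m, angles in rad, forces in N, time in s.
With the tool pointing down it reaches from about 0.4 to 0.875 m from the base axis. Payload 6.5 kg.
Tool frame: the origin (TCP) lies midway between the tips of the shut fingers; the grasp point (between the pads) lies 19 mm behind it; z points along the fingers, y is the direction in which the jaws open and shut (so a half turn about z gives the same grasp; the last joint's range is limited). The gripper opens to 88 mm and grips with 3 to 60 N. Pads are 18 mm wide; open, the fingers measure 123 mm over their backs; the gripper's body (75 mm by 187 mm) begins 45 mm behind the grasp point.
Start: joints at [1.225, 0.536, -0.004, 1.538, 0.003, 1.067, -0.071], TCP at [0.18, -0.625, 0.239] pointing down, gripper open.
Joint ranges: [-2.7, 2.7], [-0.37, 2.16], [-1.27, 1.26], [0.24, 2.4], [-1.31, 4.45], [0.19, 1.91], [-2.76, 2.76]. Speed limits (rad/s): [2.39, 2.39, 3.14, 3.14, 3.14, 3.14, 3.14].

### API

Orientations are given as a unit quaternion [w, x, y, z].
In Python, from workcell import ctrl, vision gives the robot as it stands. The module is installed in compiled form; this text tells all that it offers.
- The arm moves only by the tool play_rows, never from a script. Its argument "rows" is a list that holds one entry, the list of rows, each a list of 6 numbers: the shift along the world's x, y, z in cm, then the turn, a rotation vector about the world's x, y, z in degrees. In form: [[[tx, ty, tz, wx, wy, wz], ...]]. A call has 1 to 10 rows; each row shifts and turns the commanded pose from where the row before left it; what a row does not reach is not made up. A row lasts 1/8 s, in which the tool goes at most 62.5 mm and 10.7 degrees, less where a joint would pass 70% of its speed; a pose out of reach is approached as far as the arm can. A call is refused whole if a number of a shift passes 6.25 or a number of a turn 10.7, either way. A call with a gripper value outside its range is refused whole. "claw" is the closure, from 0 (fully open) to 1 (shut), set as the call begins (left out, the last holds). The fingers move at their own pace and stop on an object; "force" is the grip in N (left out, the last holds). Time passes only in rows, so rows that do not move let the fingers close. It gives the time, the measured TCP pose, the force and the opening at its end, in the units of the state.
- ctrl.observe(): the state, without advancing time (a new reading comes with each control period).
- vision.get_image(name): name is "scene" or "top"; returns a dict with "img" (480x640x3 uint8, red, green, blue), "camera_matrix" (3x3 intrinsics, pixels), "R" (3x3) and "t" (3): a world point X has camera coordinates R X + t. Camera axes: x right, y down, z forward; pixel columns grow to the right and rows downward; lengths in m; the calibration is good to about 2 mm. A picture is of the moment at which its call begins. There is no depth.
- ctrl.job_done(): hands the job in, once; it reports no verdict.
The state is a dict: "time_s": time; "q": joint angles; "qvel": joint speeds; "tau": joint torques, N m; "ee_pos": TCP position; "tcp_rot": TCP orientation; "force": force on the tool from outside, world axes, zero at the start; "wrist_torque": the same for the moment, N m; "width": opening from 0.0 (shut) to 1.0 (fully open).
Only numpy, scipy, OpenCV 4.12 (cv2) and the standard library are available. Lean on these libraries where they do the work, as an engineer would, in place of code of your own. Each camera call takes 0.05 s, during which the arm holds its last target.

## Working session

There is one attempt and no reset: what is moved stays moved. The work goes in short steps, Python scripts to look and compute and a tool call to move; the robot and the scene stay as the last step left them, time stands still between calls to the robot, and variables do not carry over. Pictures are saved under pics/ and viewed, and the job is handed in when it is done.

Besides the shell and the picture viewer there is one more tool, called after "Call:" in YAML: its name, and indented under it one key for each argument. play_rows: Moves the arm, as the interface text tells. Its arguments: {"type":"object","properties":{"rows":{"type":"array","items":{"type":"array","items":{"type":"array","items":{"type":"number"}}}},"claw":{"type":"number"},"force":{"type":"number"}},"required":["rows"]}

```bash
mkdir -p pics
cat > h.py <<'E'
import numpy as np, cv2
from workcell import ctrl, vision
def snap(n,f):
    d=vision.get_image(n); cv2.imwrite(f,d["img"][:,:,::-1]); np.savez(f.replace('.png','.npz'),K=d["camera_matrix"],R=d["R"],t=d["t"]); return d
def load(f):
    z=np.load(f); return z['K'],z['R'],z['t']
def proj(c,X):
    K,R,t=c; p=K@(R@np.asarray(X,float)+t); return p[:2]/p[2]
def onz(c,uv,z):
    K,R,t=c; o=-R.T@t; d=R.T@np.linalg.inv(K)@np.array([uv[0],uv[1],1.]); return o+d*(z-o[2])/d[2]
def crop(f,x0,y0,x1,y1,s,out):
    im=cv2.imread(f)[y0:y1,x0:x1]; cv2.imwrite(out,cv2.resize(im,None,fx=s,fy=s,interpolation=cv2.INTER_CUBIC))
E
python3 - <<'E'
from h import *
snap('scene','pics/s0.png');snap('top','pics/t0.png')
for n in 's0','t0':
    K,R,t=load(f'pics/{n}.npz');print(K,-R.T@t,R[2])
s=ctrl.observe();print({k:np.round(v,3) for k,v in s.items()})
E
```

```text
[[512.67013441   0.         315.65945413]
 [  0.         512.67013441 243.08365454]
 [  0.           0.           1.        ]] [0.07135444 0.81313434 0.79358554] [ 0.514322   -0.54380604 -0.66313488]
[[474.48734392   0.         326.12771854]
 [  0.         474.48734392 238.85999497]
 [  0.           0.           1.        ]] [0.41460542 0.27907903 0.96298986] [ 0.18302073  0.00235701 -0.98310623]
{'time_s': np.float64(0.1), 'q': array([ 1.225,  0.537, -0.004,  1.539,  0.003,  1.067, -0.071]), 'qvel': array([ 0.   , -0.001, -0.001, -0.002,  0.001,  0.001,  0.   ]), 'tau': array([ 3.0000e-03, -5.7208e+01,  9.9400e-01, -2.5223e+01, -5.6000e-02,
        1.3000e-02,  0.0000e+00]), 'ee_pos': array([ 0.179, -0.624,  0.238]), 'tcp_rot': array([-0.001,  0.99 ,  0.139, -0.   ]), 'force': array([ 0.178, -0.304, -0.197]), 'wrist_torque': array([-0.027, -0.02 ,  0.024]), 'width': np.float64(1.003)}
```

View pics/s0.png

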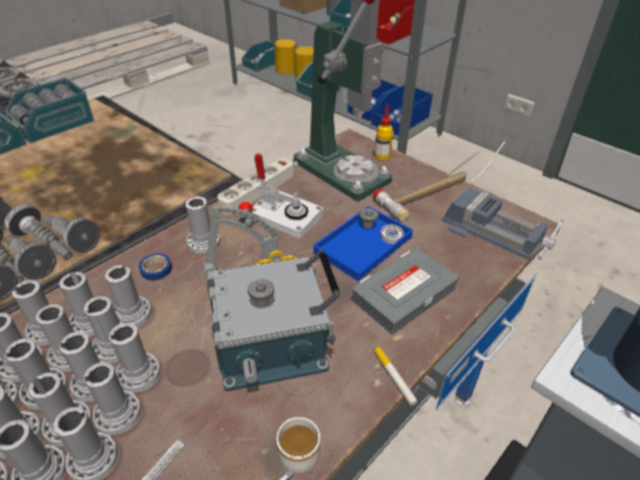

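View pics/t0.png

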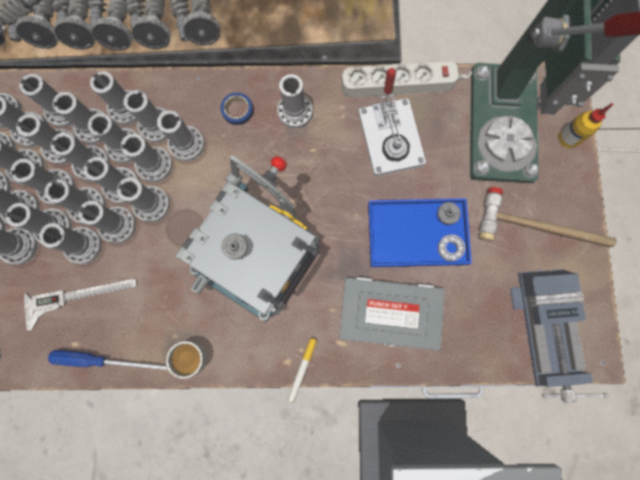

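Run:
```python
from h import *
crop('pics/t0.png',165,140,345,330,4,'pics/t0a.png')
crop('pics/s0.png',190,180,350,400,3,'pics/s0a.png')
crop('pics/t0.png',350,180,490,285,5,'pics/t0b.png')
```

```text
(no output)
```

View pics/t0a.png

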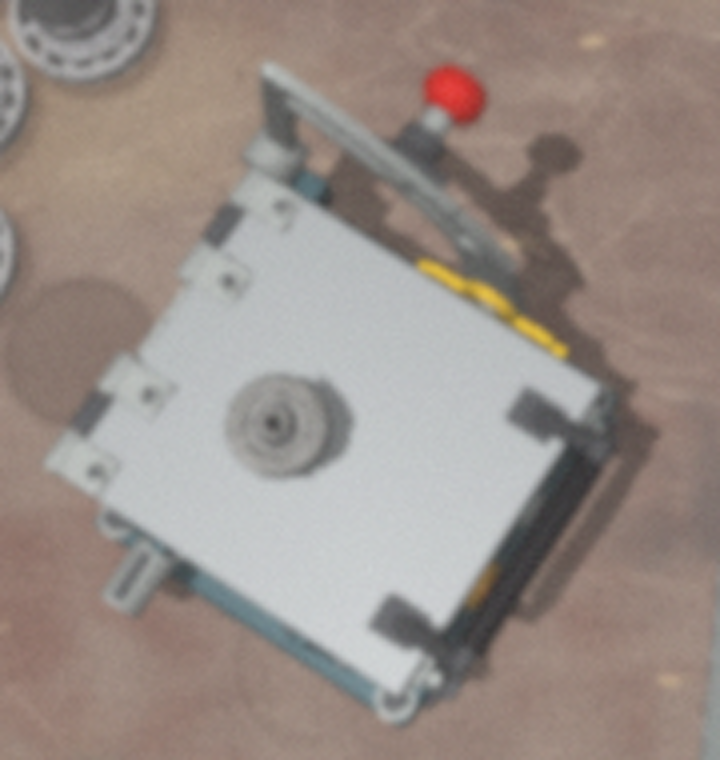

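View pics/s0a.png

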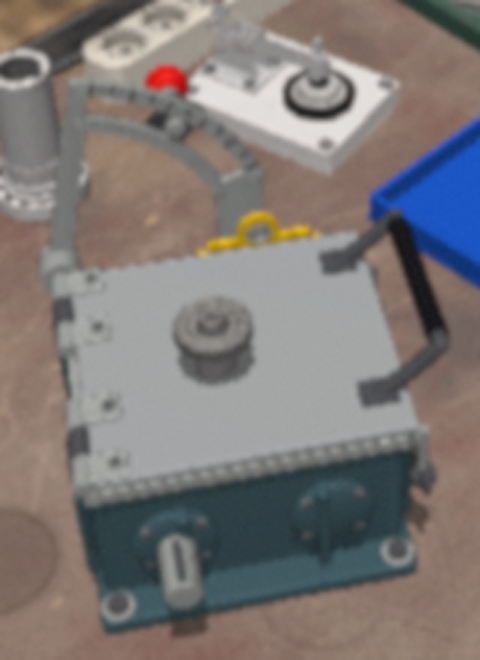

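View pics/t0b.png

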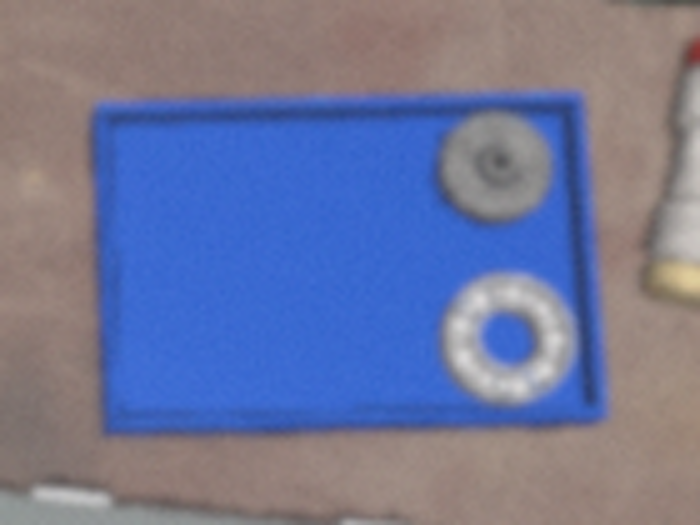

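```bash
cat > fit.py <<'E'
from h import *
from scipy.optimize import least_squares
cs=load('pics/s0.npz');ct=load('pics/t0.npz')
def W(p,X):
    c,s=np.cos(p[2]),np.sin(p[2]); X=np.asarray(X,float)
    return np.array([p[0]+c*X[0]-s*X[1],p[1]+s*X[0]+c*X[1],X[2]])
A=[-.116,-.048,.153];B=[-.116,.048,.153]
obs=[(ct,A,(314.2,251.3)),(ct,B,(278.8,302.5)),(cs,A,(322.3,252.3)),(cs,B,(336,291))]
def res(p): return np.concatenate([proj(c,W(p,X))-uv for c,X,uv in obs])
r=least_squares(res,[.45,.4,.95]);p=r.x
if __name__=='__main__':
    print(p,np.degrees(p[2]),r.fun.round(1))
    for n,c,f in(('s',cs,'pics/s0.png'),('t',ct,'pics/t0.png')):
        im=cv2.resize(cv2.imread(f),None,fx=4,fy=4,interpolation=cv2.INTER_CUBIC)
        def L(a,b,col=(0,255,0)):
            a,b=[tuple(int(v*4+1.5) for v in proj(c,W(p,q))) for q in(a,b)];cv2.line(im,a,b,col,1)
        L(A,B,(0,0,255))
        for z,hx,hy in((0,.095,.1),(.112,.09,.08)):
            q=[(hx,hy,z),(hx,-hy,z),(-hx,-hy,z),(-hx,hy,z)]
            for i in range(4):L(q[i],q[(i+1)%4])
        L((.09,-.09,.117),(.09,.09,.117),(255,0,255))
        L((-.094,-.08,.1205),(-.094,.08,.1205),(0,255,255))
        for th in np.arange(.4,.9,.05):
          a=np.arctan2(12,125)
          for yy in(-.0925,-.14):
            f=lambda t:(.09-.1256*np.cos(t+a),yy,.117+.1256*np.sin(t+a))
            L(f(th),f(th+.05),(255,255,0))
        x0,y0,x1,y1=(190,160,350,400) if n=='s' else (165,140,345,330)
        cv2.imwrite(f'pics/fit_{n}.png',cv2.resize(im[y0*4:y1*4,x0*4:x1*4],None,fx=(.62 if n=='s' else .78)*1,fy=(.62 if n=='s' else .78)))
E
python3 fit.py
python3 - <<'E'
from h import *
ct=load('pics/t0.npz');cs=load('pics/s0.npz')
print('pinion top', onz(ct,(165+275/4,140+424/4),.1625), 'scene',onz(cs,(190+212/3,180+322/3),.1625))
P=lambda u,v:(350+u/5,180+v/5)
print('tray',[onz(ct,P(*q),.025).round(4) for q in((97,103),(581,95),(606,420),(107,432))])
print('tpin',onz(ct,P(497,162),.047),'bear',onz(ct,P(508,338),.02))
E
```

```text
[0.56431517 0.42582609 0.97669209] 55.96033489386022 [-0.5  2.7  3.5 -1.8 -0.8  1.9 -1.9  0.7]
pinion top [0.55321877 0.43936252 0.1625    ] scene [0.55038477 0.44163722 0.1625    ]
tray [array([0.6675, 0.1921, 0.025 ]), array([ 0.6683, -0.0054,  0.025 ]), array([ 0.5347, -0.0065,  0.025 ]), array([0.5324, 0.192 , 0.025 ])]
tpin [0.63533504 0.03635306 0.047     ] bear [0.56903474 0.02910423 0.02      ]
```

View pics/fit_s.png

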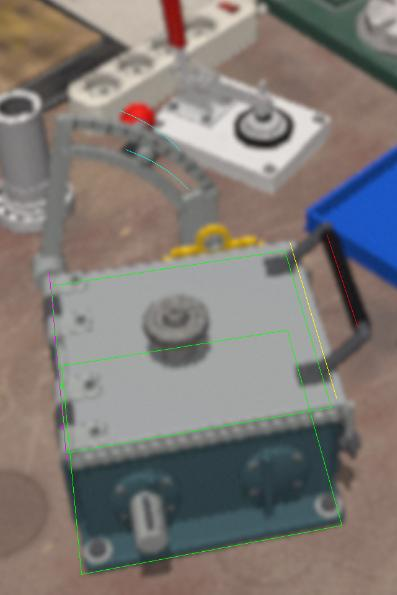

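View pics/fit_t.png

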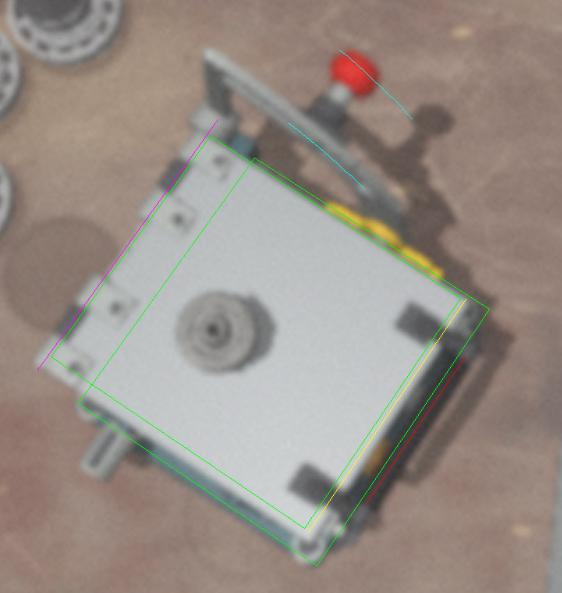

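Run:
```python
from h import *
crop('pics/t0.png',260,225,335,325,7,'pics/z1.png')
crop('pics/s0.png',290,230,350,310,9,'pics/z2.png')
```

```text
(no output)
```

View pics/z1.png

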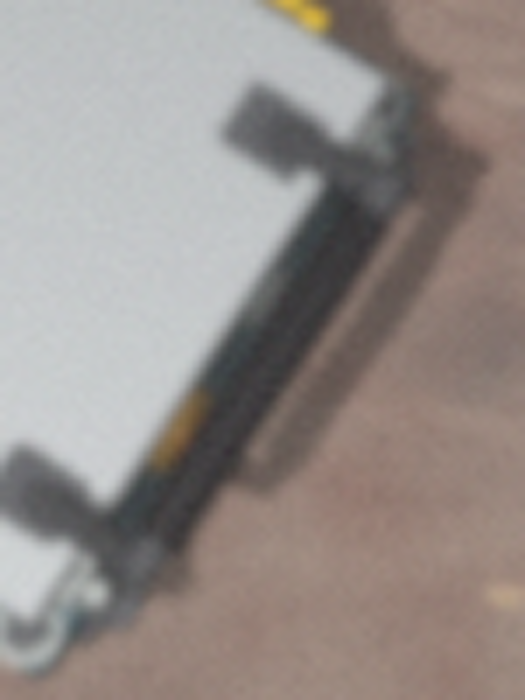

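View pics/z2.png

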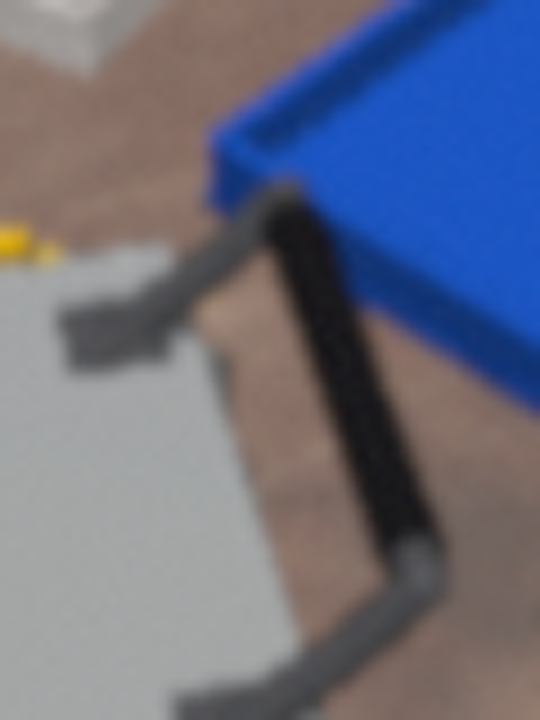

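```bash
sed -i 's/^obs=.*/obs=[(ct,A,(312,254.3)),(ct,B,(282.6,301.4)),(cs,A,(322.8,254.2)),(cs,B,(335.3,290.6)),(cs,[.095,.1,0],(225.5,390.2)),(cs,[-.095,.1,0],(328,370.7))]/' fit.py; python3 fit.py;  python3 - <<'E'
from h import *
cv2.imwrite('pics/fs2.png',cv2.resize(cv2.imread('pics/fit_s.png'),None,fx=1,fy=1))
from fit import *
print(W(p,[-.116,0,.153]),W(p,[.09,0,.117]))
E
```

```text
[0.5631593  0.42476826 0.98175213] 56.2502534906309 [ 2.4 -0.   0.7 -0.2 -0.7 -0.2 -0.2  0.8 -1.8  1.3  0.7  0.7]
[0.49871358 0.3283175  0.153     ] [0.61316029 0.49960075 0.117     ]
```

View pics/fit_s.png

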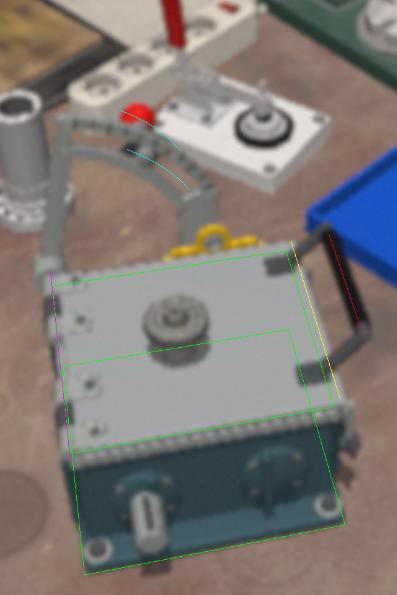

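View pics/fit_t.png

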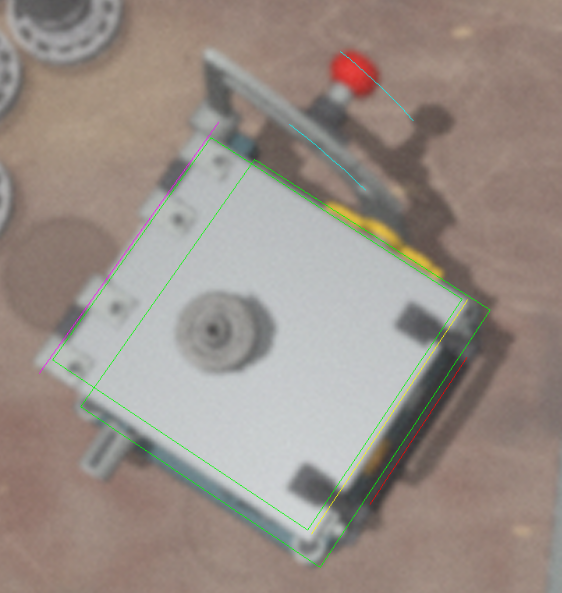

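```bash
cat > tri.py <<'E'
from fit import *
def tri(ut,us):
    def r(X): return np.concatenate([proj(ct,X)-ut,proj(cs,X)-us])
    q=least_squares(r,[.6,.4,.2]); return q.x,q.fun
def H(X):
    c,s=np.cos(p[2]),np.sin(p[2]); d=X[:2]-p[:2]
    return np.array([c*d[0]+s*d[1],-s*d[0]+c*d[1],X[2]])
E
python3 - <<'E'
from tri import *
crop('pics/t0.png',215,145,325,250,7,'pics/z3.png')
crop('pics/s0.png',195,190,310,290,7,'pics/z4.png')
X,f=tri((278.75,163.75),(245.7,207.3));h=H(X);print(X,h,f)
print('r',np.hypot(.09-h[0],h[2]-.117),'th',np.arctan2(h[2]-.117,.09-h[0])-np.arctan2(12,125))
X,f=tri((165+275/4,140+424/4),(190+212/3,180+322/3));print('pin',X,H(X),f)
E
```

```text
[0.68023034 0.35733201 0.21707546] [ 0.00896939 -0.13480662  0.21707546] [ 0.07282275  0.09641318 -0.12898645 -0.04197915]
r 0.12876745347320337 th 0.7944649290301726
pin [0.55344681 0.43978097 0.15903102] [0.00708672 0.01641622 0.15903102] [ 0.1553276   0.211545   -0.25059709 -0.06914003]
```

View pics/z3.png

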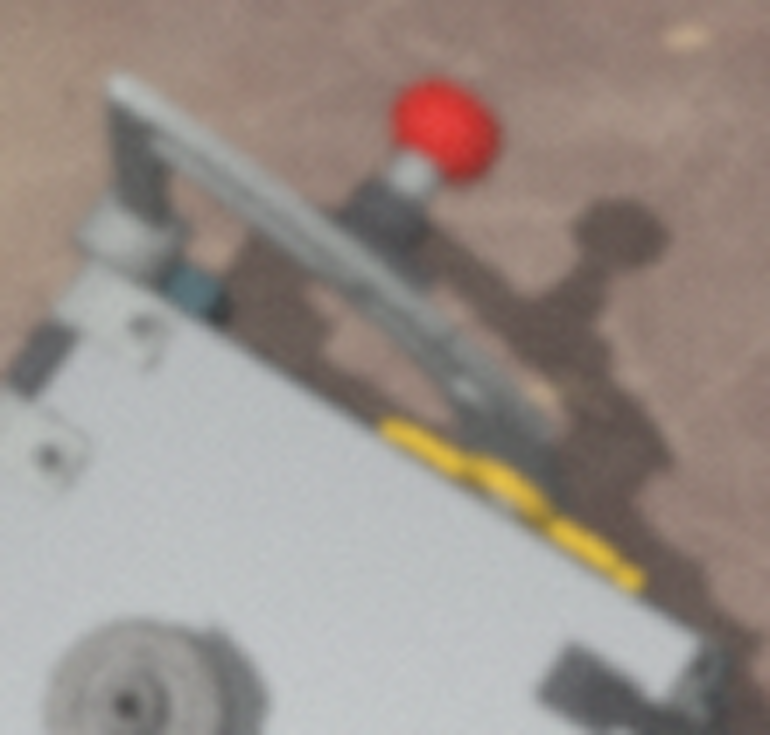

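View pics/z4.png

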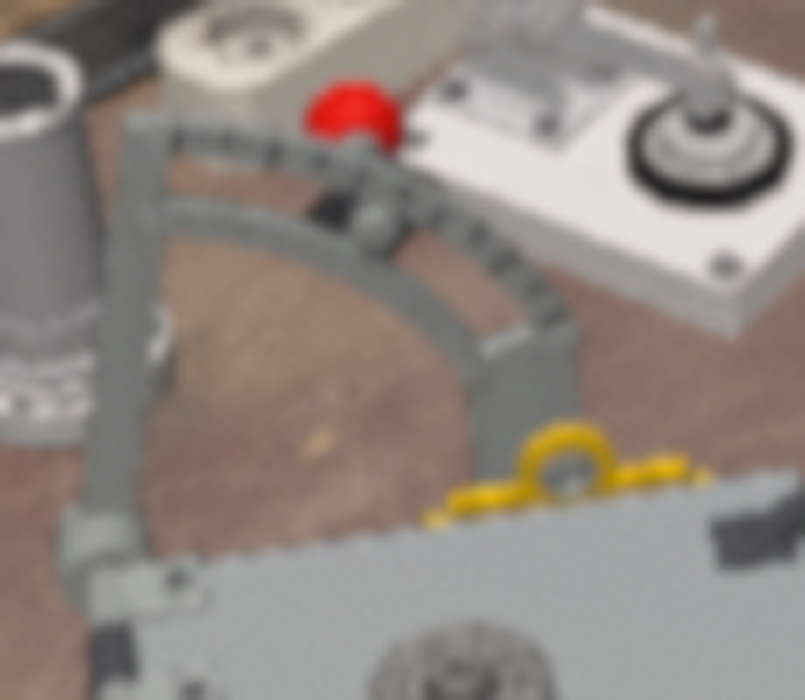

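Run:
```python
from tri import *
a=np.arctan2(12,125)
def ray(c,uv):
    K,R,t=c;o=-R.T@t;d=R.T@np.linalg.inv(K)@np.array([*uv,1.]);return o,d
def onplane(c,uv,yh):
    o,d=ray(c,uv);n=np.array([-np.sin(p[2]),np.cos(p[2]),0]);P=W(p,[0,yh,0])
    X=o+d*(n@(P-o))/(n@d);return H(X)
for y in(-.09,-.0925,-.095,-.1):
    for nm,uv in(('nose',(248.9,221)),('hole',(276.4,257.4))):
        h=onplane(cs,uv,y);print(y,nm,h.round(4),'r',np.hypot(.09-h[0],h[2]-.117).round(4),'th',(np.arctan2(h[2]-.117,.09-h[0])-a).round(4))
# joint: unknown th,yk : top knob + scene nose on y=-.0925
for th in np.arange(.6,.9,.04):
    N=W(p,[.09-.1256*np.cos(th+a),-.095,.117+.1256*np.sin(th+a)])
    e=[]
    for yk in np.arange(-.125,-.165,-.002):
        k=W(p,[.09-.1256*np.cos(th+a),yk,.117+.1256*np.sin(th+a)]); d=proj(ct,k)-(278.7,163.6); e.append((np.hypot(*d),yk,*d))
    print(th.round(2),proj(cs,N)-(248.9,221),min(e))
```

```text
-0.09 nose [ 0.0082 -0.09    0.2199] r 0.1314 th 0.8036
-0.09 hole [-0.0363 -0.09    0.1224] r 0.1264 th -0.0529
-0.0925 nose [ 0.0081 -0.0925  0.2179] r 0.13 th 0.7931
-0.0925 hole [-0.0366 -0.0925  0.1201] r 0.1267 th -0.0715
-0.095 nose [ 0.0079 -0.095   0.2159] r 0.1285 th 0.7824
-0.095 hole [-0.0369 -0.095   0.1177] r 0.1269 th -0.0901
-0.1 nose [ 0.0076 -0.1     0.2119] r 0.1256 th 0.7602
-0.1 hole [-0.0375 -0.1     0.113 ] r 0.1276 th -0.1269
0.6 [8.73580788 6.79608227] (np.float64(12.369558933347925), np.float64(-0.139), np.float64(10.25422232829311), np.float64(6.917869082853656))
0.64 [6.77024741 5.43926388] (np.float64(9.895296664313767), np.float64(-0.139), np.float64(8.441316209238323), np.float64(5.163436523327221))
0.68 [4.71517768 4.14266669] (np.float64(7.302703828988498), np.float64(-0.137), np.float64(5.878256858091959), np.float64(4.33307968126806))
0.72 [2.5734772  2.90924598] (np.float64(4.641980286148242), np.float64(-0.137), np.float64(3.9009010172643457), np.float64(2.5161383567870246))
0.76 [0.34826204 1.74187783] (np.float64(1.9663180830053328), np.float64(-0.137), np.float64(1.8480617870055767), np.float64(0.6716207523323874))
0.8 [-1.95711532  0.64334838] (np.float64(0.9819612729195349), np.float64(-0.135), np.float64(-0.9549434864967452), np.float64(-0.22875943502114637))
0.84 [-4.33906822 -0.38365708] (np.float64(3.794195046906448), np.float64(-0.135), np.float64(-3.15041315435127), np.float64(-2.114429712915495))
0.88 [-6.79377924 -1.33656506] (np.float64(6.737146066776739), np.float64(-0.135), np.float64(-5.409267260073364), np.float64(-4.016088250298253))
```

Run:
```python
from h import *
from scipy.interpolate import PchipInterpolator as I
n=20
az=np.radians(np.linspace(-73.95,38.6,n+1))
r=I([0,5,12,16,20],[.65,.52,.52,.6,.707])(np.arange(n+1)); z=I([0,5,20],[.238,.30,.30])(np.arange(n+1))
P=np.c_[r*np.cos(az),r*np.sin(az),z]*100
P[-1]=[55.27,44.05,30]
prev=np.array([17.9,-62.4,23.8]);
for q in P[1:]:
    d=np.round(q-prev,1);prev=prev+d;print([*map(float,d)])
print(prev)
```

```text
[4.7, 5.4, 1.6]
[3.9, 5.7, 1.7]
[3.3, 5.3, 1.5]
[3.1, 4.7, 1.0]
[3.3, 4.0, 0.4]
[3.5, 3.7, 0.0]
[3.1, 4.1, 0.0]
[2.7, 4.3, 0.0]
[2.3, 4.6, 0.0]
[1.7, 4.8, 0.0]
[1.4, 4.9, 0.0]
[0.8, 5.1, 0.0]
[1.1, 5.1, 0.0]
[1.9, 5.3, 0.0]
[1.8, 5.8, 0.0]
[1.1, 6.2, 0.0]
[0.4, 6.5, 0.0]
[-0.3, 6.8, 0.0]
[-0.9, 7.0, 0.0]
[-1.5, 7.1, 0.0]
[55.3 44.  30. ]
```

Call:
play_rows:
  rows:
    - [[4.7, 5.4, 1.6, 0, 0, 6.5], [3.9, 5.7, 1.7, 0, 0, 6.5], [3.3, 5.3, 1.5, 0, 0, 6.5], [3.1, 4.7, 1.0, 0, 0, 6.5], [3.3, 4.0, 0.4, 0, 0, 6.5], [3.5, 3.7, 0, 0, 0, 6.5], [3.1, 4.1, 0, 0, 0, 6.5], [2.7, 4.3, 0, 0, 0, 6.5], [2.3, 4.6, 0, 0, 0, 6.5], [1.7, 4.8, 0, 0, 0, 6.5]]
  claw: 0
  force: 20

```text
time_s: 1.35
ee_pos: [0.4834, -0.1735, 0.2956]
tcp_rot: [-0.0, 0.759, 0.651, -0.0]
force: [0.4, 0.5, -0.8]
width: 1.0
```

Call:
play_rows:
  rows:
    - [[1.4, 4.9, 0, 0, 0, 6.5], [0.8, 5.1, 0, 0, 0, 6.5], [1.1, 5.1, 0, 0, 0, 6.5], [1.9, 5.3, 0, 0, 0, 6.5], [1.8, 5.8, 0, 0, 0, 6.5], [1.1, 6.2, 0, 0, 0, 6.5], [0.4, 6.0, 0, 0, 0, 6.5], [-0.2, 6.2, 0, 0, 0, 6.5], [-0.7, 6.2, 0, 0, 0, 6.5], [-0.9, 5, 0, 0, 0, 6.5]]

```text
time_s: 2.6
ee_pos: [0.549, 0.3848, 0.2953]
tcp_rot: [-0.0, 0.29, 0.957, -0.0]
force: [0.3, -0.3, 0.4]
width: 0.997
```

Call:
play_rows:
  rows:
    - [[-0.9, 4.0, 0, 0, 0, 0], [0, 0, 0, 0, 0, 0], [0, 0, 0, 0, 0, 0], [0, 0, 0, 0, 0, 0]]

```text
time_s: 3.1
ee_pos: [0.542, 0.4208, 0.2957]
tcp_rot: [0.0, 0.293, 0.956, -0.0]
force: [-0.3, 0.5, 0.1]
width: 0.999
```

Run:
```python
from h import *
s=ctrl.observe();print(s['ee_pos'],s['tcp_rot'],s['q'])
snap('scene','pics/s1.png');snap('top','pics/t1.png')
crop('pics/t1.png',165,120,385,330,3,'pics/t1a.png')
crop('pics/s1.png',190,80,390,300,2.7,'pics/s1a.png')
for f in's1','t1':
    print(proj(load(f'pics/{f}.npz'),s['ee_pos']))
```

```text
[0.54195253 0.42075461 0.29569611] [ 3.82950217e-04  2.93248265e-01  9.56036121e-01 -4.93155883e-04] [-0.27273365  0.66807725 -0.76074973  1.33309537  0.45801083  1.31761881
 -0.06208315]
[268.54906323 222.83409061]
[228.31964605 237.95125408]
```

View pics/t1a.png

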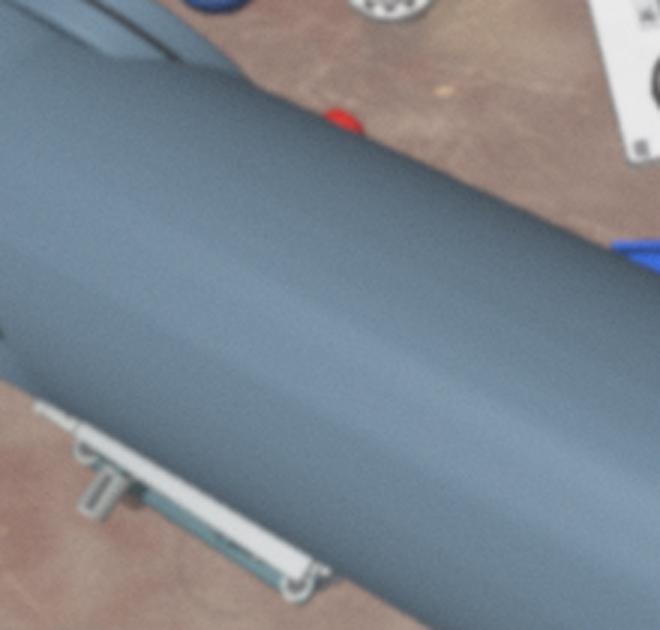

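View pics/s1a.png

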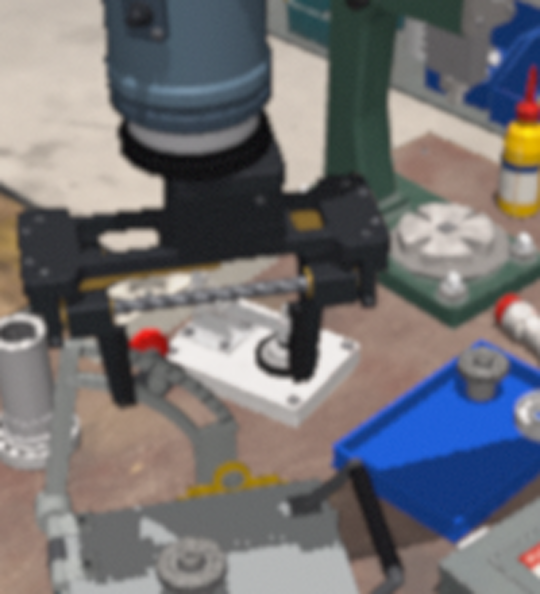

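Call:
play_rows:
  rows:
    - [[0.5, 1, 0, 0, 0, 0], [0.5, 1.0, -2.5, 0, 0, 0], [0, 0, -4, 0, 0, 0], [0, 0, -4, 0, 0, 0], [0, 0, -3, 0, 0, 0], [0, 0, -1.5, 0, 0, 0], [0, 0, 0, 0, 0, 0], [0, 0, 0, 0, 0, 0], [0, 0, 0, 0, 0, 0]]

```text
time_s: 4.32
ee_pos: [0.5514, 0.4432, 0.1473]
tcp_rot: [0.001, 0.292, 0.956, 0.001]
force: [-0.7, -0.2, -0.5]
width: 0.998
```

Run:
```python
from h import *
s=ctrl.observe();print(s['ee_pos'],s['tcp_rot'],s['force'])
snap('scene','pics/s2.png')
crop('pics/s2.png',190,180,340,330,4,'pics/s2a.png')
print(proj(load('pics/s2.npz'),s['ee_pos'])*4-[760,720], proj(load('pics/s2.npz'),[.5525,.4405,.1625])*4-[760,720])
```

```text
[0.55138336 0.44315747 0.14730328] [5.82415634e-04 2.92145930e-01 9.56373125e-01 9.28490707e-04] [-0.74303353 -0.17046323 -0.54699841]
[280.89249593 454.60584304] [281.32644113 425.41111957]
```

View pics/s2a.png

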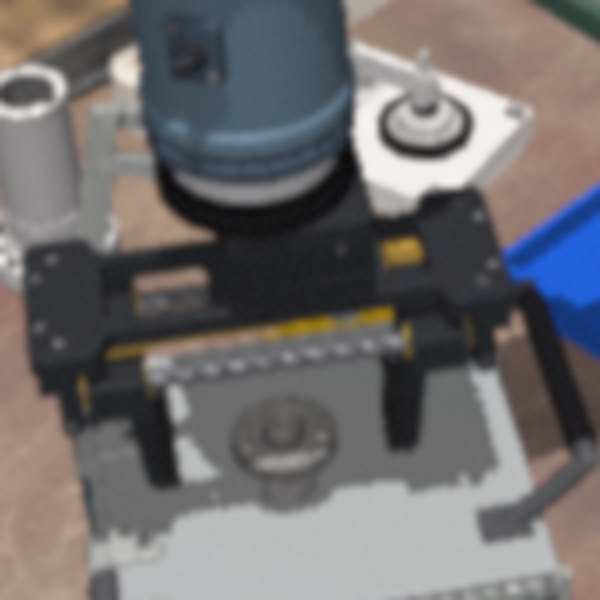

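Call:
play_rows:
  rows:
    - [[0.1, -0.2, -0.8, 0, 0, 0], [0, 0, -0.7, 0, 0, 0], [0, 0, 0, 0, 0, 0], [0, 0, 0, 0, 0, 0], [0, 0, 0, 0, 0, 0]]

```text
time_s: 5.0
ee_pos: [0.5519, 0.4407, 0.1311]
tcp_rot: [0.0, 0.292, 0.956, 0.0]
force: [0.0, 0.0, 0.3]
width: 1.004
```

Call:
play_rows:
  rows:
    - [[0, 0, 0, 0, 0, 0], [0, 0, 0, 0, 0, 0], [0, 0, 0, 0, 0, 0], [0, 0, 0, 0, 0, 0], [0, 0, 0, 0, 0, 0], [0, 0, 0, 0, 0, 0]]
  claw: 1
  force: 20

```text
time_s: 5.75
ee_pos: [0.5517, 0.4403, 0.1306]
tcp_rot: [-0.0, 0.292, 0.956, -0.0]
force: [0.5, 0.3, -1.9]
width: 0.451
```

Call:
play_rows:
  rows:
    - [[0, 0, 0, 0, 0, 0], [0, 0, 0.5, 0, 0, 0], [0, 0, 1, 0, 0, 0], [0, 0, 1, 0, 0, 0], [0, 0, 0, 0, 0, 0], [0, 0, 0, 0, 0, 0]]

```text
time_s: 6.5
ee_pos: [0.5518, 0.4404, 0.1559]
tcp_rot: [0.0, 0.292, 0.956, -0.0]
force: [-0.1, -0.8, -1.3]
width: 0.453
```

Run:
```python
from h import *
s=ctrl.observe();print(s['ee_pos'],s['width'],s['force'])
snap('scene','pics/s3.png')
crop('pics/s3.png',190,180,340,330,4,'pics/s3a.png')
```

```text
[0.55184585 0.44038632 0.15587883] 0.45305771553432983 [-0.07290442 -0.80381634 -1.2977805 ]
```

View pics/s3a.png

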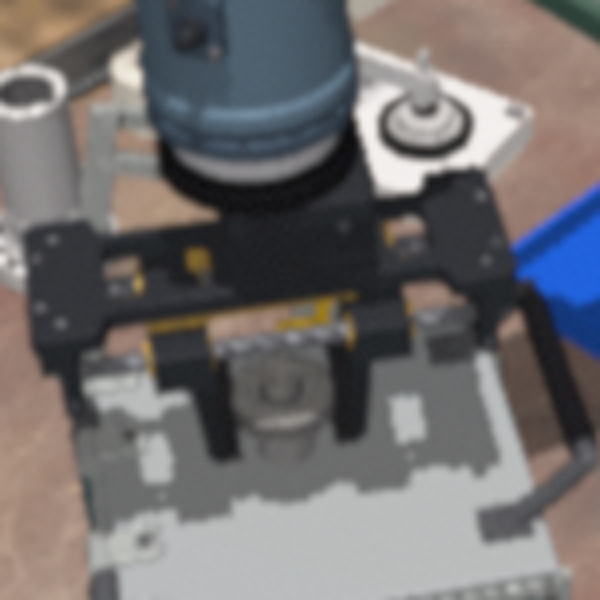

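Call:
play_rows:
  rows:
    - [[0, 0, 4, 0, 0, 0], [0, 0, 4, 0, 0, 0], [0.2, -1, 2.4, 0, 0, 0], [0.4, -3, 0, 0, 0, 0], [0.7, -4, 0, 0, 0, 0], [0.8, -5, 0, 0, 0, 0], [0.8, -5, 0, 0, 0, 0], [0.8, -5, 0, 0, 0, 0], [0.7, -5, 0, 0, 0, 0], [0.4, -3, 0, 0, 0, 0]]

```text
time_s: 7.8
ee_pos: [0.6, 0.1258, 0.259]
tcp_rot: [-0.0, 0.294, 0.956, -0.001]
force: [-0.3, 0.4, -2.2]
width: 0.453
```

Call:
play_rows:
  rows:
    - [[0, 0, -2, 0, 0, 0], [0, 0, -4, 0, 0, 0], [0, 0, -4, 0, 0, 0], [0, 0, -4, 0, 0, 0], [0, 0, -3, 0, 0, 0], [0, 0, 0, 0, 0, 0], [0, 0, 0, 0, 0, 0], [0, 0, 0, 0, 0, 0]]

```text
time_s: 8.8
ee_pos: [0.6007, 0.1311, 0.0913]
tcp_rot: [0.001, 0.292, 0.956, 0.001]
force: [0.5, -0.2, -2.0]
width: 0.454
```

Run:
```python
from h import *
s=ctrl.observe();print(s['ee_pos'],s['tcp_rot'],s['width'],s['q'])
snap('scene','pics/s4.png')
crop('pics/s4.png',270,120,430,300,3.3,'pics/s4a.png')
```

```text
[0.60069691 0.1311287  0.09134271] [9.85577384e-04 2.91982850e-01 9.56422807e-01 6.76358500e-04] 0.4537780962118068 [ 0.16970167  0.76408041 -0.65960489  1.70472166  0.58457382  0.87639971
  0.23804192]
```

View pics/s4a.png

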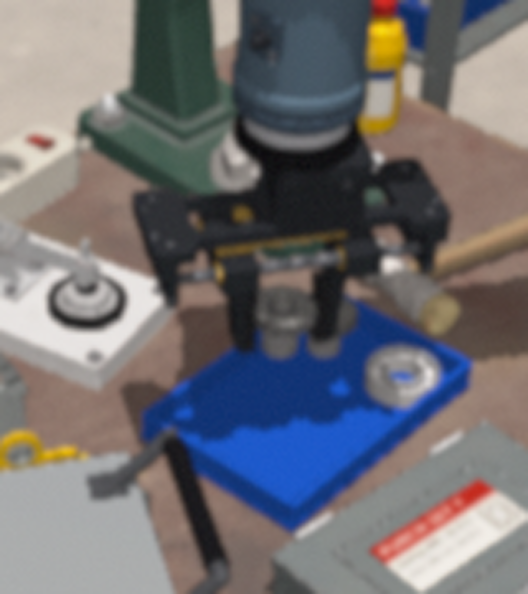

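Call:
play_rows:
  rows:
    - [[0, 0, -2, 0, 0, 0], [0, 0, -2.5, 0, 0, 0], [0, 0, -1.5, 0, 0, 0], [0, 0, -0.8, 0, 0, 0], [0, 0, -0.4, 0, 0, 0], [0, 0, 0, 0, 0, 0], [0, 0, 0, 0, 0, 0], [0, 0, 0, 0, 0, 0]]

```text
time_s: 9.85
ee_pos: [0.6002, 0.1306, 0.0184]
tcp_rot: [0.0, 0.292, 0.956, 0.0]
force: [0.1, -1.0, -1.7]
width: 0.454
```

Call:
play_rows:
  rows:
    - [[0, 0, -0.2, 0, 0, 0], [0, 0, 0, 0, 0, 0], [0, 0, 0, 0, 0, 0]]

```text
time_s: 10.22
ee_pos: [0.5998, 0.1305, 0.0159]
tcp_rot: [-0.0, 0.292, 0.956, -0.0]
force: [0.3, -0.5, -1.7]
width: 0.447
```

Call:
play_rows:
  rows:
    - [[0, 0, -0.1, 0, 0, 0], [0, 0, 0, 0, 0, 0], [0, 0, 0, 0, 0, 0]]

```text
time_s: 10.6
ee_pos: [0.5998, 0.1305, 0.0149]
tcp_rot: [-0.0, 0.292, 0.956, -0.0]
force: [1.1, -0.1, -1.8]
width: 0.453
```

Call:
play_rows:
  rows:
    - [[0, 0, -0.1, 0, 0, 0], [0, 0, 0, 0, 0, 0], [0, 0, 0, 0, 0, 0]]

```text
time_s: 10.98
ee_pos: [0.6001, 0.1305, 0.0146]
tcp_rot: [0.0, 0.292, 0.956, -0.0]
force: [-1.0, -0.7, 4.5]
width: 0.446
```

Contact with the tray floor; release partially and rise.

Call:
play_rows:
  rows:
    - [[0, 0, 0, 0, 0, 0], [0, 0, 0, 0, 0, 0], [0, 0, 0, 0, 0, 0], [0, 0, 0, 0, 0, 0], [0, 0, 0, 0, 0, 0]]
  claw: 0.2

```text
time_s: 11.6
ee_pos: [0.5998, 0.1305, 0.0138]
tcp_rot: [-0.0, 0.292, 0.956, -0.0]
force: [0.1, -0.2, -1.0]
width: 0.799
```

Call:
play_rows:
  rows:
    - [[0, 0, 1, 0, 0, 0], [0, 0, 3, 0, 0, 0], [0, 0, 5, 0, 0, 0], [0, 0, 6, 0, 0, 0], [0, 0, 5, 0, 0, 0], [0, 0, 3, 0, 0, 0], [-0.5, 1, 0, 0, 0, 0], [-1.5, 3, 0, 0, 0, 0], [-1.5, 4, 0, 0, 0, 0], [-1.5, 4, 0, 0, 0, 0]]

```text
time_s: 12.85
ee_pos: [0.5483, 0.2517, 0.2429]
tcp_rot: [-0.001, 0.292, 0.956, -0.001]
force: [-0.3, 0.8, -0.4]
width: 0.8
```

Call:
play_rows:
  rows:
    - [[-1.5, 3, 0, 0, 0, 0], [-1.5, 2, 0, 0, 0, 0], [-1, 1, 0, 0, 0, 0], [0, 0, 0, 0, 0, 0], [0, 0, 0, 0, 0, 0], [0, 0, 0, 0, 0, 0]]

```text
time_s: 13.6
ee_pos: [0.5107, 0.3094, 0.2437]
tcp_rot: [0.0, 0.293, 0.956, -0.0]
force: [0.8, 0.9, -1.0]
width: 0.802
```

Run:
```python
from h import *
s=ctrl.observe();print(s['ee_pos'],s['tcp_rot'],s['width'],s['q'])
snap('scene','pics/s5.png')
snap('top','pics/t5.png')
crop('pics/s5.png',200,130,430,330,3.3,'pics/s5a.png')
```

```text
[0.51069611 0.30936244 0.24371638] [ 1.60024906e-04  2.93049834e-01  9.56097131e-01 -2.10801741e-04] 0.8016536095984161 [-0.05961086  0.56526335 -0.79422728  1.64504497  0.4392098   1.1188412
  0.00391561]
```

View pics/s5a.png

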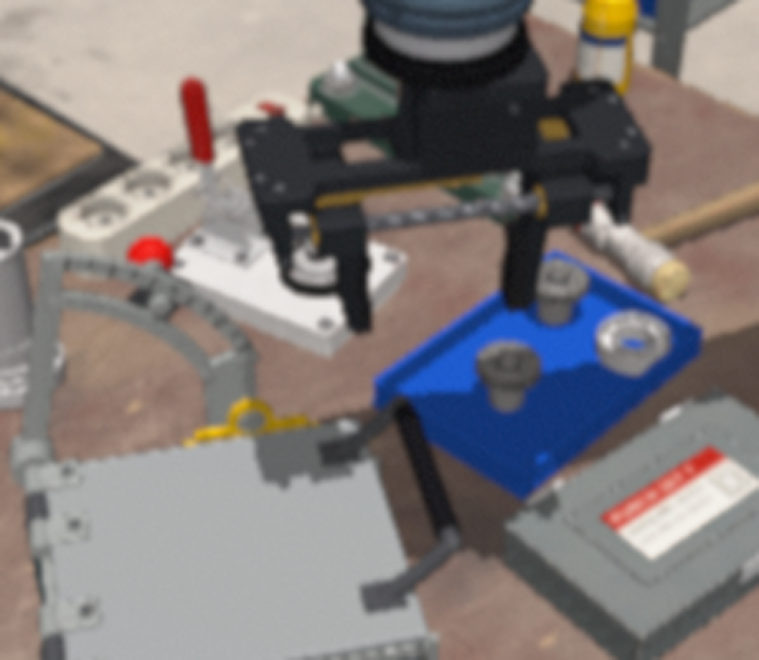

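View pics/t5.png

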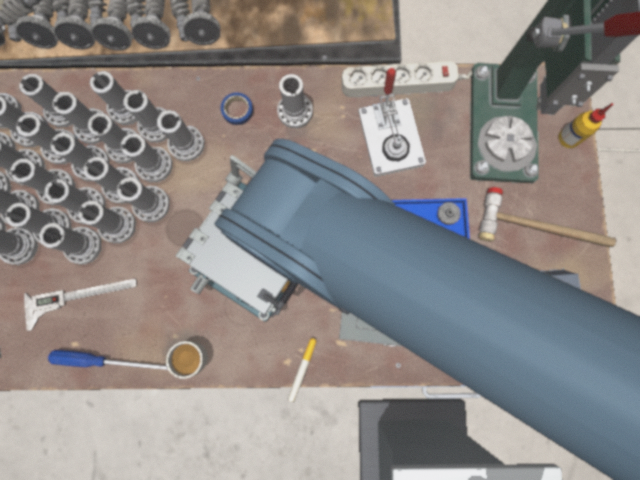

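Call:
play_rows:
  rows:
    - [[-0.6, 1, 0, 0, 0, 0], [-0.6, 0.9, -1, 0, 0, 0], [0, 0, -3, 0, 0, 0], [0, 0, -2.5, 0, 0, 0], [0, 0, -1, 0, 0, 0], [0, 0, 0, 0, 0, 0], [0, 0, 0, 0, 0, 0], [0, 0, 0, 0, 0, 0]]

```text
time_s: 14.7
ee_pos: [0.4983, 0.3299, 0.1698]
tcp_rot: [0.001, 0.292, 0.956, 0.001]
force: [0.5, 0.4, 0.0]
width: 0.802
```

Run:
```python
from h import *
s=ctrl.observe();print(s['ee_pos'],s['tcp_rot'],s['width'],s['force'])
snap('scene','pics/s6.png')
crop('pics/s6.png',240,160,400,330,3.5,'pics/s6a.png')
```

```text
[0.4982703  0.32993582 0.16981835] [5.18461639e-04 2.92127816e-01 9.56378957e-01 6.00404538e-04] 0.802406014433115 [0.45505934 0.36735672 0.04130299]
```

View pics/s6a.png

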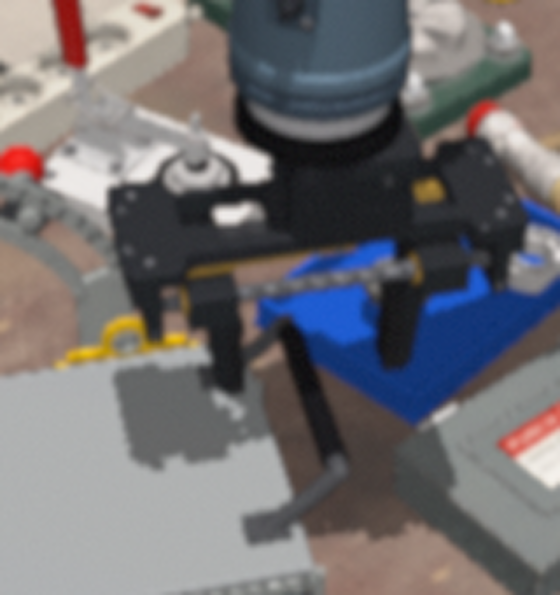

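Call:
play_rows:
  rows:
    - [[0, 0, -1.5, 0, 0, 0], [0, 0, -1.3, 0, 0, 0], [0, 0, -0.8, 0, 0, 0], [0, 0, 0, 0, 0, 0], [0, 0, 0, 0, 0, 0], [0, 0, 0, 0, 0, 0]]

```text
time_s: 15.5
ee_pos: [0.4981, 0.3298, 0.1333]
tcp_rot: [0.0, 0.292, 0.956, 0.0]
force: [-0.3, -0.1, -0.3]
width: 0.798
```

Call:
play_rows:
  rows:
    - [[0, 0, 0, 0, 0, 0], [0, 0, 0, 0, 0, 0], [0, 0, 0, 0, 0, 0], [0, 0, 0, 0, 0, 0], [0, 0, 0, 0, 0, 0], [0, 0, 0, 0, 0, 0], [0, 0, 0, 0, 0, 0], [0, 0, 0, 0, 0, 0]]
  claw: 1
  force: 30

```text
time_s: 16.5
ee_pos: [0.498, 0.3297, 0.1329]
tcp_rot: [0.0, 0.292, 0.956, 0.0]
force: [-0.6, 1.0, -0.1]
width: 0.139
```

Run:
```python
from h import *
s=ctrl.observe();print(s['ee_pos'],s['tcp_rot'],s['width'],s['force'])
snap('scene','pics/s7.png')
crop('pics/s7.png',240,160,400,330,3.5,'pics/s7a.png')
```

```text
[0.49796705 0.32967096 0.13293552] [9.34668747e-05 2.92041577e-01 9.56405598e-01 1.99101907e-04] 0.13851698563547427 [-0.56126667  1.00981689 -0.13193279]
```

View pics/s7a.png

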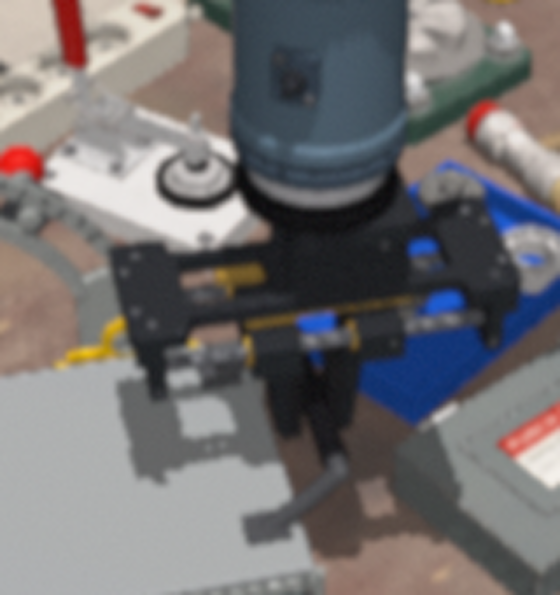

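Run:
```python
from fit import *
y=p[2]
def b(t): 
    x=-.206*np.cos(t)+.036*np.sin(t); z=.206*np.sin(t)+.036*np.cos(t)
    return 100*np.array([x*np.cos(y),x*np.sin(y),z])
a=b(0)
T=[.03]+list(np.arange(.09,.7,.06))+[.72,.755,.775]
for t in T:
    d=np.round(b(t)-a,1);a=a+d;print(round(t,3),[*map(float,d)], (a-b(0)).round(1))
```

```text
0.03 [0.1, 0.1, 0.6] [0.1 0.1 0.6]
0.09 [0.1, 0.2, 1.2] [0.2 0.3 1.8]
0.15 [0.2, 0.3, 1.2] [0.4 0.6 3. ]
0.21 [0.3, 0.4, 1.2] [0.7 1.  4.2]
0.27 [0.2, 0.4, 1.2] [0.9 1.4 5.4]
0.33 [0.4, 0.5, 1.1] [1.3 1.9 6.5]
0.39 [0.3, 0.5, 1.1] [1.6 2.4 7.6]
0.45 [0.4, 0.6, 1.0] [2.  3.  8.6]
0.51 [0.4, 0.6, 1.0] [2.4 3.6 9.6]
0.57 [0.5, 0.7, 0.9] [ 2.9  4.3 10.5]
0.63 [0.5, 0.8, 0.9] [ 3.4  5.1 11.4]
0.69 [0.5, 0.7, 0.9] [ 3.9  5.8 12.3]
0.72 [0.3, 0.4, 0.4] [ 4.2  6.2 12.7]
0.755 [0.3, 0.5, 0.4] [ 4.5  6.7 13.1]
0.775 [0.2, 0.3, 0.3] [ 4.7  7.  13.4]
```

Call:
play_rows:
  rows:
    - [[0.1, 0.1, 0.6, 0, 0, 0], [0.1, 0.2, 1.2, 0, 0, 0], [0.2, 0.3, 1.2, 0, 0, 0], [0.3, 0.4, 1.2, 0, 0, 0], [0, 0, 0, 0, 0, 0], [0, 0, 0, 0, 0, 0]]
  force: 40

```text
time_s: 17.3
ee_pos: [0.5047, 0.3399, 0.1747]
tcp_rot: [-0.0, 0.292, 0.956, 0.0]
force: [2.3, 5.2, -5.4]
width: 0.133
```

Call:
play_rows:
  rows:
    - [[0.2, 0.4, 1.2, 0, 0, 0], [0.4, 0.5, 1.1, 0, 0, 0], [0.3, 0.5, 1.1, 0, 0, 0], [0.4, 0.6, 1.0, 0, 0, 0], [0, 0, 0, 0, 0, 0], [0, 0, 0, 0, 0, 0]]

```text
time_s: 18.05
ee_pos: [0.5185, 0.3609, 0.2179]
tcp_rot: [0.0, 0.292, 0.956, 0.002]
force: [6.6, 10.4, -12.6]
width: 0.128
```

Call:
play_rows:
  rows:
    - [[0.4, 0.6, 1.0, 0, 0, 0], [0.5, 0.7, 0.9, 0, 0, 0], [0.5, 0.8, 0.9, 0, 0, 0], [0.5, 0.7, 0.9, 0, 0, 0], [0, 0, 0, 0, 0, 0], [0, 0, 0, 0, 0, 0]]

```text
time_s: 18.8
ee_pos: [0.5365, 0.3884, 0.2521]
tcp_rot: [-0.001, 0.292, 0.957, 0.0]
force: [7.7, 13.5, -23.4]
width: 0.122
```

Call:
play_rows:
  rows:
    - [[0.3, 0.4, 0.4, 0, 0, 0], [0.3, 0.5, 0.4, 0, 0, 0], [0.2, 0.3, 0.3, 0, 0, 0], [0, 0, 0, 0, 0, 0], [0, 0, 0, 0, 0, 0], [0, 0, 0, 0, 0, 0]]

```text
time_s: 19.55
ee_pos: [0.5438, 0.3995, 0.2622]
tcp_rot: [-0.002, 0.291, 0.957, -0.001]
force: [7.4, 11.9, -24.4]
width: 0.122
```

Run:
```python
from h import *
s=ctrl.observe();print(s['ee_pos'],s['tcp_rot'],s['width'],s['force'],s['q'])
snap('scene','pics/s8.png');snap('top','pics/t8.png')
crop('pics/s8.png',190,130,390,330,4,'pics/s8b.png')
crop('pics/s8.png',195,170,310,270,7,'pics/s8a.png')
crop('pics/t8.png',165,120,345,330,3.5,'pics/t8a.png')
```

```text
[0.5438248  0.39950036 0.26223895] [-1.74880568e-03  2.91498610e-01  9.56569236e-01 -8.93820271e-04] 0.12222949201230585 [  7.43021331  11.88082281 -24.3976677 ] [-0.2312868   0.67854656 -0.76115228  1.40363908  0.47119652  1.24912908
 -0.05133915]
```

View pics/s8.png

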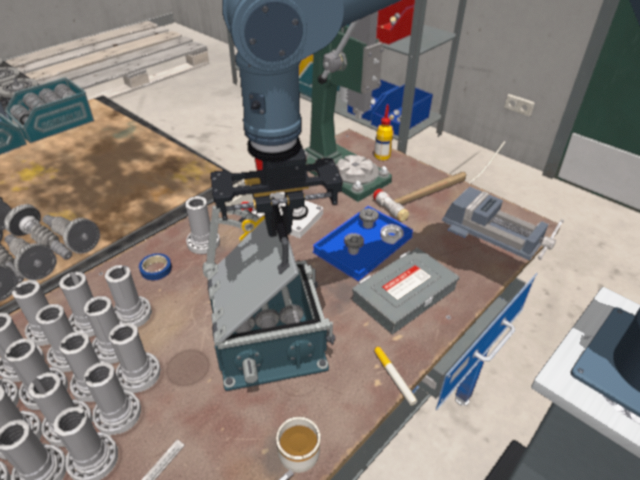

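View pics/s8a.png

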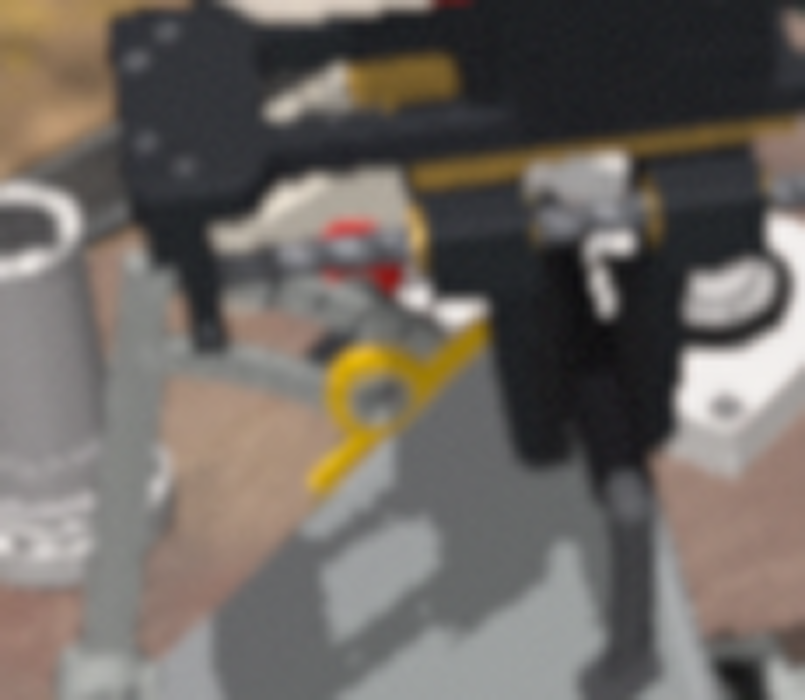

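View pics/t8a.png

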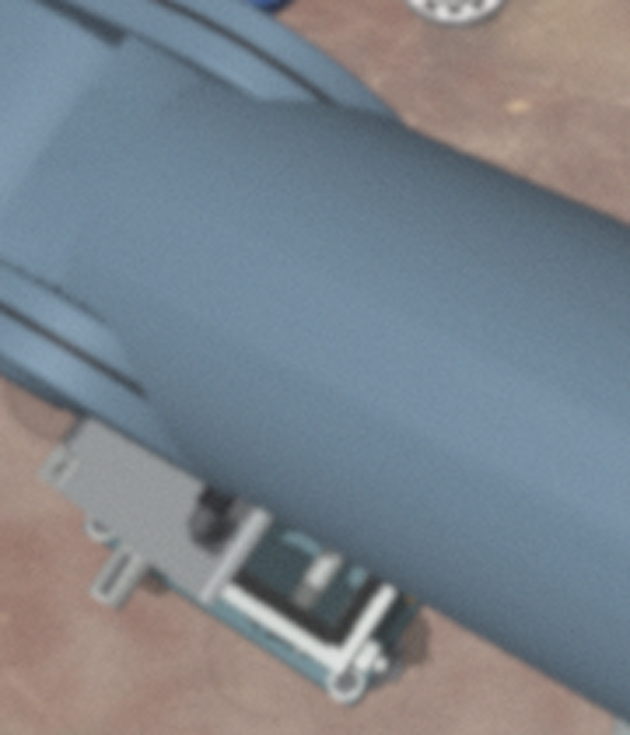

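Run:
```python
from tri import *
a=np.arctan2(12,125)
def onplane(c,uv,yh):
    K,R,t=c;o=-R.T@t;d=R.T@np.linalg.inv(K)@np.array([*uv,1.]);n=np.array([-np.sin(p[2]),np.cos(p[2]),0]);P=W(p,[0,yh,0])
    return H(o+d*(n@(P-o))/(n@d))
for y in(-.081,-.083,-.085,-.088):
  for uv in((276.4,257.4),(249.3,226.4)):
    h=onplane(cs,uv,y);print(y,h.round(4),'r',np.hypot(.09-h[0],h[2]-.117).round(4),'th',(np.arctan2(h[2]-.117,.09-h[0])-a).round(4))
b=H(np.array([.5438,.3995,.2812]));print('bar',b,np.hypot(.09-b[0],b[2]-.117),np.hypot(.206,.036),np.arctan2(b[2]-.117,.09-b[0])-np.arctan2(36,206))
b=H(np.array([.4980,.3297,.1519]));print('bar0',b,np.hypot(.09-b[0],b[2]-.117),np.arctan2(b[2]-.117,.09-b[0])-np.arctan2(36,206))
```

```text
-0.081 [-0.0353 -0.081   0.1309] r 0.126 th 0.0145
-0.081 [ 0.0091 -0.081   0.2149] r 0.127 th 0.7843
-0.083 [-0.0355 -0.083   0.129 ] r 0.1261 th -0.0005
-0.083 [ 0.0089 -0.083   0.2133] r 0.1259 th 0.7753
-0.085 [-0.0357 -0.085   0.1271] r 0.1261 th -0.0155
-0.085 [ 0.0088 -0.085   0.2116] r 0.1247 th 0.7662
-0.088 [-0.0361 -0.088   0.1243] r 0.1263 th -0.038
-0.088 [ 0.0087 -0.088   0.2092] r 0.1229 th 0.7521
bar [-0.03176523  0.00205852  0.2812    ] 0.204422140672562 0.20912197397691137 0.7597043444908192
bar0 [-0.11524693  0.00136139  0.1519    ] 0.20819296901270815 -0.0045820075798665705
```

Call:
play_rows:
  rows:
    - [[0.1, 0.1, -0.2, 0, 0, 0], [0.1, 0.1, -0.2, 0, 0, 0], [0, 0, 0, 0, 0, 0], [0, 0, 0, 0, 0, 0], [0, 0, 0, 0, 0, 0]]

```text
time_s: 20.27
ee_pos: [0.5448, 0.4008, 0.263]
tcp_rot: [-0.001, 0.292, 0.957, -0.002]
force: [-6.4, -1.3, 0.3]
width: 0.118
```

Run:
```python
from h import *
s=ctrl.observe();print(s['ee_pos'],s['tcp_rot'],s['width'],s['force'],s['wrist_torque'])
snap('scene','pics/s9.png')
crop('pics/s9.png',195,170,310,270,7,'pics/s9a.png')
```

```text
[0.54482843 0.40079155 0.26300761] [-0.00115964  0.29163115  0.95652843 -0.00181343] 0.11760227733972568 [-6.43942496 -1.28751733  0.30479963] [-0.56214301  1.2171861   0.10339266]
```

View pics/s9a.png

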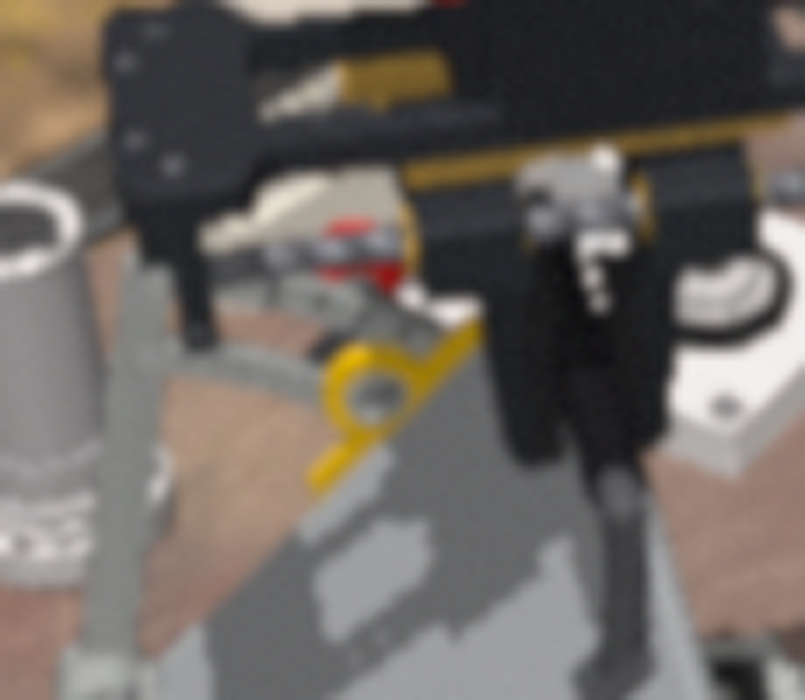

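Run:
```python
from tri import *
a=np.arctan2(12,125)
f=lambda th,y:proj(cs,W(p,[.09-.1256*np.cos(th+a),y,.117+.1256*np.sin(th+a)]))
for th in(.74,.76,.775,.79,.81):
    print(th,'hole@-.083',f(th,-.083).round(1),'nose',[(y,f(th,y).round(1)) for y in(-.0925,-.095,-.098,-.1)])
crop('pics/s9.png',225,205,275,245,16,'pics/s9c.png')
crop('pics/s0.png',225,200,275,240,16,'pics/s0c.png')
```

```text
0.74 hole@-.083 [251.2 227.5] nose [(-0.0925, array([250.5, 224.2])), (-0.095, array([250.4, 223.3])), (-0.098, array([250.2, 222.3])), (-0.1, array([250. , 221.6]))]
0.76 hole@-.083 [250.1 226.9] nose [(-0.0925, array([249.4, 223.6])), (-0.095, array([249.2, 222.7])), (-0.098, array([249. , 221.7])), (-0.1, array([248.9, 221. ]))]
0.775 hole@-.083 [249.2 226.5] nose [(-0.0925, array([248.6, 223.2])), (-0.095, array([248.4, 222.3])), (-0.098, array([248.2, 221.3])), (-0.1, array([248. , 220.6]))]
0.79 hole@-.083 [248.4 226.1] nose [(-0.0925, array([247.7, 222.8])), (-0.095, array([247.5, 221.9])), (-0.098, array([247.3, 220.9])), (-0.1, array([247.2, 220.2]))]
0.81 hole@-.083 [247.2 225.6] nose [(-0.0925, array([246.5, 222.2])), (-0.095, array([246.4, 221.4])), (-0.098, array([246.2, 220.3])), (-0.1, array([246. , 219.7]))]
```

View pics/s9c.png

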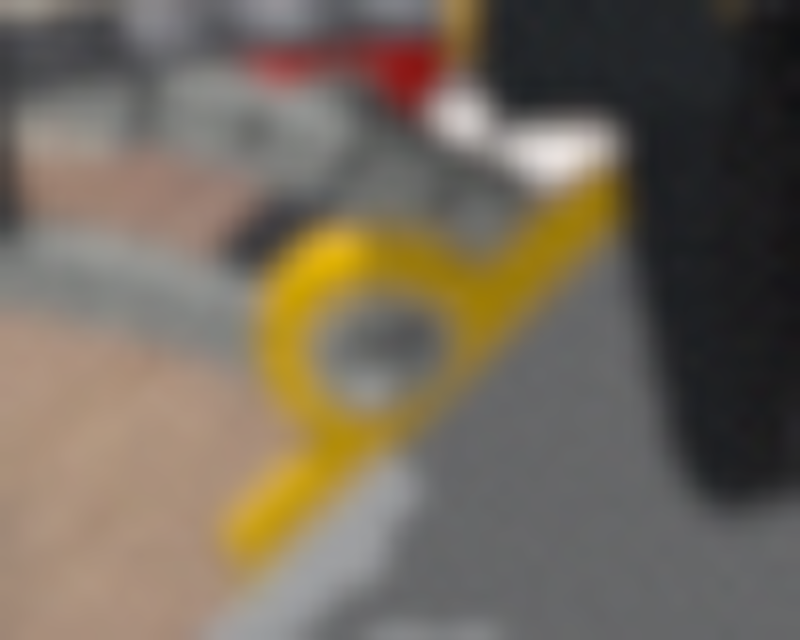

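View pics/s0c.png

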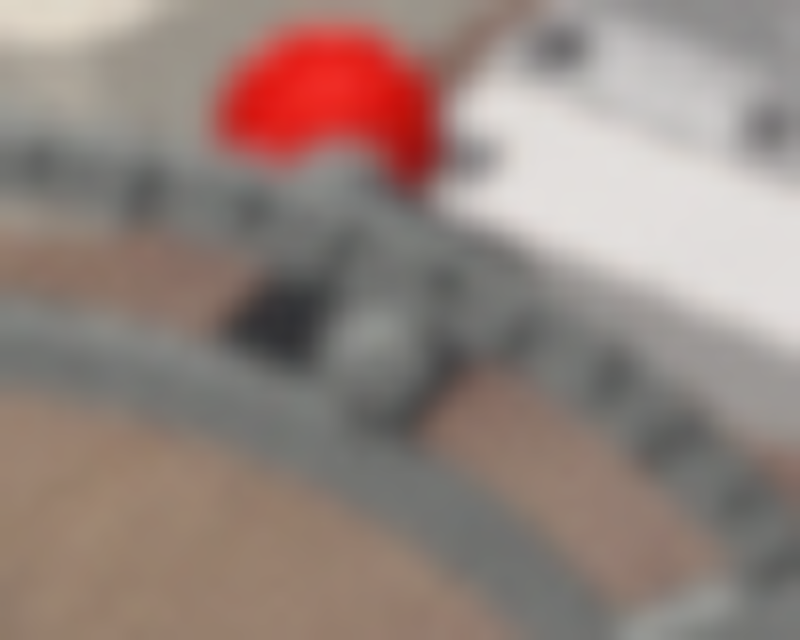

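Call:
play_rows:
  rows:
    - [[0, 0, 0, 0, 0, 0], [0, 0, 0, 0, 0, 0], [0, 0, 0, 0, 0, 0], [0, 0, 0, 0, 0, 0], [0, 0, 0, 0, 0, 0], [0, 0, 0, 0, 0, 0], [0, 0, 0, 0, 0, 0], [0, 0, 0, 0, 0, 0], [0, 0, 0, 0, 0, 0], [0, 0, 0, 0, 0, 0]]

```text
time_s: 21.58
ee_pos: [0.5448, 0.4008, 0.263]
tcp_rot: [-0.001, 0.292, 0.957, -0.002]
force: [-6.1, -1.3, 0.1]
width: 0.119
```

Run:
```python
from h import *
s=ctrl.observe();print(s['ee_pos'],s['tcp_rot'],s['width'],s['force'],s['wrist_torque'],s['qvel'].round(3))
snap('scene','pics/s10.png')
crop('pics/s10.png',225,205,275,245,16,'pics/s10c.png')
crop('pics/s10.png',200,150,420,300,3.6,'pics/s10b.png')
```

```text
[0.54481067 0.40084155 0.26301548] [-0.00118008  0.29160018  0.95653791 -0.00177827] 0.11875318577187573 [-6.05721499 -1.25575456  0.11373678] [-0.55475473  1.22729263  0.0728817 ] [ 0.001  0.    -0.    -0.001  0.     0.     0.001]
```

View pics/s10c.png

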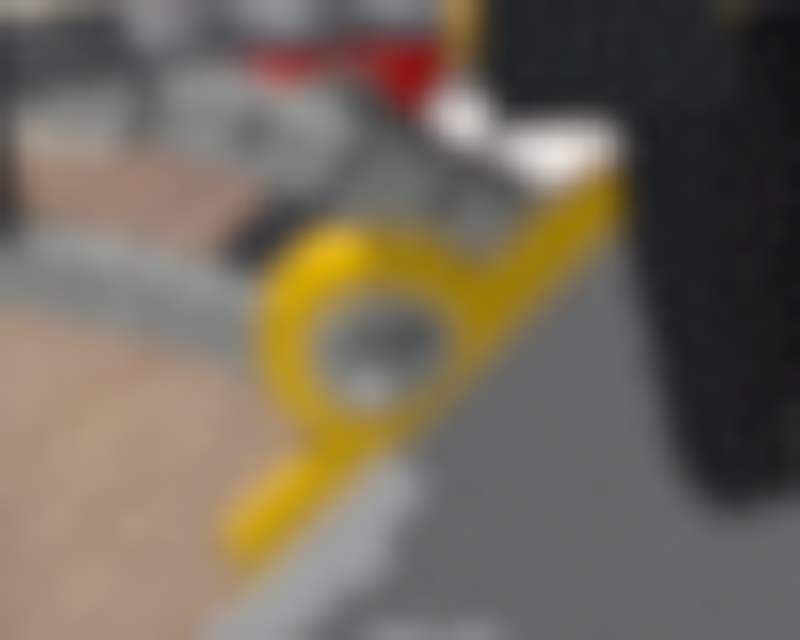

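View pics/s10b.png

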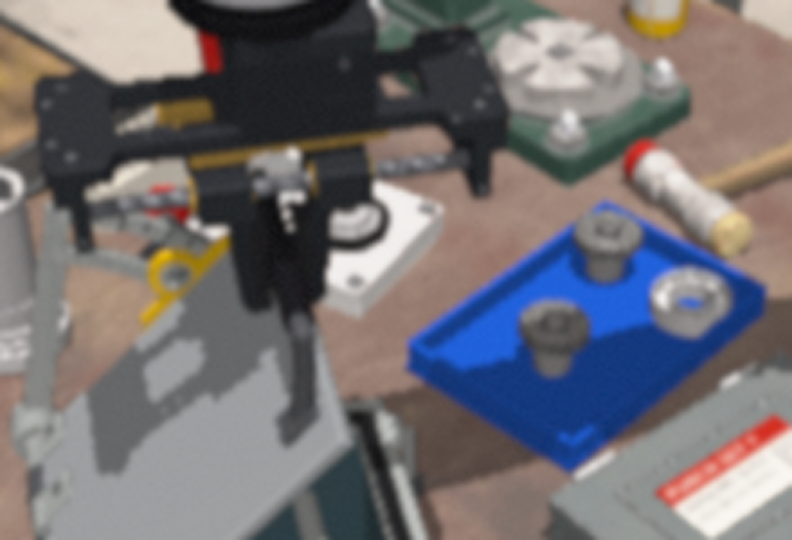

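```bash
python3 -c "
from workcell import ctrl
print(ctrl.job_done()); s=ctrl.observe(); print(s['time_s'],s['ee_pos'],s['force'],s['width'])"
```

```text
the job is handed in; nothing more can be done
None
the job is handed in; nothing more can be done
```

The spare pinion stands upright in the free part of the tray. The cover was lifted and is held still with its ear hole in line with the plunger. I handed in at about 21.6 s.

- **Pinion:** I released it at about (0.60, 0.13) on the tray floor. The last picture shows both pinions upright.
- **Cover:** I lifted it by the black bar at 40 N grip. From the camera, the cover angle is about 0.78 rad and the plunger sits at about 0.76–0.785 rad. That puts hole and plunger about 2 mm apart by the pictures, inside the 7 mm allowed. Neither the pose nor the picture changed over the last second. I left the plunger alone.

**Disagreements:**
- **Force on the lift:** it rose to about 28 N, pulling towards the hinge, so my estimate of the hinge or the grip point was a few millimetres out. A 4–5 mm move back towards the hinge cut it to about 6 N and left the angle almost unchanged.
- **Cover angle:** the tool position put the angle at about 0.76 rad before that correction, against 0.775 from the camera at that moment.
- **Knob:** it gave about 0.785 rad for the plunger when sighted from above, and the nose gave about 0.77 from the scene camera.
- **Finger opening:** it read 2–4 mm narrower than the parts it gripped, but both grips held.

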